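# Close the tub that holds the sample

### The arm

A 6-joint arm with a two-finger parallel gripper is mounted at the origin on the work surface. World frame = base frame: x ahead of the robot, y to its left, z up, the work surface at z = 0. Lengths are in m, angles in rad, forces in N, time in s.
With the tool pointing down it reaches from about 0.25 to 0.775 m from the base axis. Payload 4 kg.
Tool frame: the origin (TCP) lies midway between the tips of the shut fingers; the grasp point (between the pads) lies 19 mm behind it (grip_point_offset is the distance from the TCP to the grasp point, in m); z points along the fingers, y is the line along which they close (so a half turn about z gives the same grasp; the last joint's range is limited). The gripper opens to 94 mm and grips with 3 to 60 N. Pads are 16 mm wide; open, the fingers measure 119 mm over their backs; the gripper's body (75 mm by 177 mm) begins 78 mm behind the grasp point.
Start: joints at [1.184, 0.087, 1.371, -0, 1.684, -0.103], TCP at [0.154, 0.528, 0.206] pointing down, gripper open.
Joint ranges: [-3.1, 3.1], [-0.76, 2.03], [0.27, 2.55], [-1.08, 4.22], [0.17, 2.65], [-2.57, 2.57]. Speed limits (rad/s): [2.79, 2.79, 3.14, 3.14, 3.14, 3.14].

### API

Orientations are given as [roll, pitch, yaw] about the fixed x, y, z axes, in that order (R = Rz(yaw) Ry(pitch) Rx(roll)).
In Python, from bench import * gives the robot as it stands.
- The arm moves only by the tool carry_out, never from a script. Its argument "commands" is a list of rows, each a list of 6 numbers: the shift along the tool's x, y, z in m, then the turn, a rotation vector about the tool's x, y, z in rad. In form: [[tx, ty, tz, rx, ry, rz], ...]. A call has exactly 5 rows; each row is the pose to reach, as a shift and turn from the pose commanded when the call began, along the tool's axes at that moment; what a row does not reach only later rows make up. A row lasts 1/10 s, in which the tool goes at most 50 mm and 8.59 degrees, less where a joint would pass 70% of its speed; a pose out of reach is approached as far as the arm can. A call with a gripper value outside its range is refused whole. "jaw" is the opening, from 0 (shut) to 1 (fully open), set as the call begins (left out, the last holds). The fingers move at their own pace and stop on an object; the grip force is fixed at half the most. Time passes only in rows, so rows that repeat a pose let the fingers close, or fill a call up. It gives the time, the measured TCP pose, the force, the opening and the grip force at its end, in the units of the state.
- get_obs(): the state, without advancing time (a new reading comes with each control period).
- snapshot(name): name is "scene" or "side" or "wrist"; returns a dict with "img" (384x512x3 uint8, red, green, blue), "range_z" (384x512 float32, m along the optical axis (not along the pixel's ray), 0 where there is no reading), "fx", "fy", "cx", "cy" (pixels), "R" (3x3) and "t" (3): a world point X has camera coordinates R X + t. Camera axes: x right, y down, z forward; pixel columns grow to the right and rows downward; lengths in m; the calibration is good to about 2 mm. A picture is of the moment at which its call begins.
- close_job(): hands the job in; it is judged then, once.
The state is a dict: "time": time; "joint_positions": joint angles; "qvel": joint speeds; "joint_torque": joint torques, N m; "tool_pos": TCP position; "ee_rot": TCP orientation; "wrist_force": force on the tool from outside, world axes, zero at the start; "wrist_torque": the same for the moment, N m; "width": finger opening in m; "finger_force": force on a finger pad.
Only numpy, scipy, OpenCV 4.12 (cv2) and the standard library are available. Lean on these libraries where they do the work, as an engineer would, in place of code of your own. Each camera call takes 0.05 s, during which the arm holds its last target. There are 200 camera calls.

### The job

One of the two white tubs holds the potato sample: take the lid that fits that tub, set it on, and press it down until it sits fully home and level on the rim all round, with the tub left standing upright where it is. Leave the empty tub, the other lid and everything else on the bench where they are.

Things in the scene. Friction and masses are not known exactly. Their poses are not given: they have to be found in the camera images.
- tub_wide: open round white sample tub, loose, 300 g, standing upright; outer radius 55 mm, wall 4 mm, 75 mm tall, floor 5 mm thick. Origin: centre of its underside, z up. Inside, near the mouth, is a sprung sealing lip (see its rim)
- tub_narrow: open round white sample tub, loose, 300 g, standing upright; outer radius 40 mm, wall 4 mm, 95 mm tall, floor 5 mm thick. Origin: centre of its underside, z up. Inside, near the mouth, is a sprung sealing lip (see its rim)
- tub_wide_rim (a point): centre of the wide tub's mouth, level with its rim (75 mm above its underside), z up. Four sprung lip pieces 5 mm below the rim stand 4 mm proud of the inner wall: a lid just laid on rests on them, centred, about 9 mm short of home; 7 to 15 N straight down on its knob pushes it home (flange underside on the rim), and it stays when let go
- tub_narrow_rim (a point): centre of the narrow tub's mouth, level with its rim (95 mm above its underside), z up. Four sprung lip pieces 5 mm below the rim stand 4 mm proud of the inner wall: a lid just laid on rests on them, centred, about 9 mm short of home; 7 to 15 N straight down on its knob pushes it home (flange underside on the rim), and it stays when let go
- lid_wide: loose white push-in lid for the wide tub, 70 g, lying right way up on the bench. Origin: centre of its underside, z up; round, so yaw is free. From the origin up: tapered plug, radius 45.5 mm at the bottom, widening to 49.5 mm at 8 mm, straight to 16 mm; flange of radius 59 mm from 16 to 21 mm; round grip knob 30 mm in diameter from 21 to 51 mm
- lid_narrow: loose white push-in lid for the narrow tub, 50 g, lying right way up on the bench. Origin: centre of its underside, z up; round, so yaw is free. From the origin up: tapered plug, radius 30.5 mm at the bottom, widening to 34.5 mm at 8 mm, straight to 16 mm; flange of radius 44 mm from 16 to 21 mm; round grip knob 30 mm in diameter from 21 to 51 mm
- lid_wide_seat (a point): centre of the wide lid's flange underside, 16 mm above the lid's origin; meets tub_wide_rim when home
- lid_narrow_seat (a point): centre of the narrow lid's flange underside, 16 mm above the lid's origin; meets tub_narrow_rim when home
- potato: brown potato, the sample, 62 mm long and 44 mm thick, lying on the floor of one of the two tubs (either one); origin at its underside's centre
- beaker: bystander: clear empty beaker, radius 34 mm, 85 mm tall, origin under its centre, between the lids
- spatula: bystander: slim steel lab spatula with a black grip, 165 mm long, 16 mm wide, 6 mm high, lying along its own x between the tubs; origin at its underside, near its middle
- kit_box: bystander: white and blue card box, 80 x 130 x 85 mm (x, y, z), origin under its centre, left of the tubs
- tip_rack: bystander: grey rack block with holes, 85 x 120 x 55 mm, origin under its centre, right of the tubs
- reagent_a: bystander: small amber bottle, radius 20 mm, 75 mm tall, beyond the tubs
- reagent_b: bystander: second such amber bottle
There are look-alikes about, which are no part of the job. What is shaped like the tub_wide but pink or purple is not meant.

How it is judged:
By the outcome, as a careful person would: the job done as asked, in the order asked, and still so for the second after the job is handed in, with the robot touching nothing.
It also fails if it takes over 48 s, if anything falls off the work surface, if the arm or the gripper's body presses on something with over 40 N, if the wrist force passes 120 N, or if a joint passes its speed limit or range.

## Working session

There is one attempt and no reset: what is moved stays moved. The work goes in short steps, Python scripts to look and compute and a tool call to move; the robot and the scene stay as the last step left them, time stands still between calls to the robot, and variables do not carry over. Pictures are saved under pics/ and viewed, at most 10 in all, crops included, and the job is handed in when it is done.

Besides the shell and the picture viewer there is one more tool, called after ">>>" in YAML: its name, and indented under it one key for each argument. carry_out: Moves the arm, as the interface text tells. Its arguments: {"type":"object","properties":{"commands":{"type":"array","items":{"type":"array","items":{"type":"number"}}},"jaw":{"type":"number"}},"required":["commands"]}

```bash
mkdir -p pics; cat > h.py <<'E'
from bench import *
import numpy as np, cv2
def pts(s):
    v,u=np.mgrid[:384,:512]; z=s["range_z"]
    c=np.stack([(u-s["cx"])/s["fx"]*z,(v-s["cy"])/s["fy"]*z,z],-1)
    return (c-s["t"])@s["R"]
E
python3 - <<'E'
from h import *
o=get_obs(); print({k:np.round(v,3) for k,v in o.items()})
ims=[]
for n in("scene","side"):
    s=snapshot(n); np.savez(n+".npz",**s); ims.append(s["img"])
    print(n,-s["R"].T@s["t"])
cv2.imwrite("pics/a.png",cv2.resize(ims[0],(800,600))[...,::-1])
cv2.imwrite("pics/b.png",cv2.resize(ims[1],(800,600))[...,::-1])
E
```

```text
{'time': np.float64(0.0), 'joint_positions': array([ 1.184,  0.088,  1.372, -0.   ,  1.684, -0.103]), 'qvel': array([-0.001,  0.003, -0.002,  0.001,  0.   , -0.001]), 'joint_torque': array([ 0.0000e+00, -3.4018e+01, -3.0243e+01,  7.2000e-02,  3.3000e-02,
       -0.0000e+00]), 'tool_pos': array([0.154, 0.528, 0.204]), 'ee_rot': array([-3.139, -0.   ,  2.858]), 'wrist_force': array([-0.404,  0.667,  0.21 ]), 'wrist_torque': array([-0.015,  0.001,  0.014]), 'finger_force': np.float64(0.0), 'width': np.float64(0.094)}
scene [1.12491816 0.31745602 1.0069521 ]
side [0.21447051 0.80599876 0.99983693]
```

View pics/a.png

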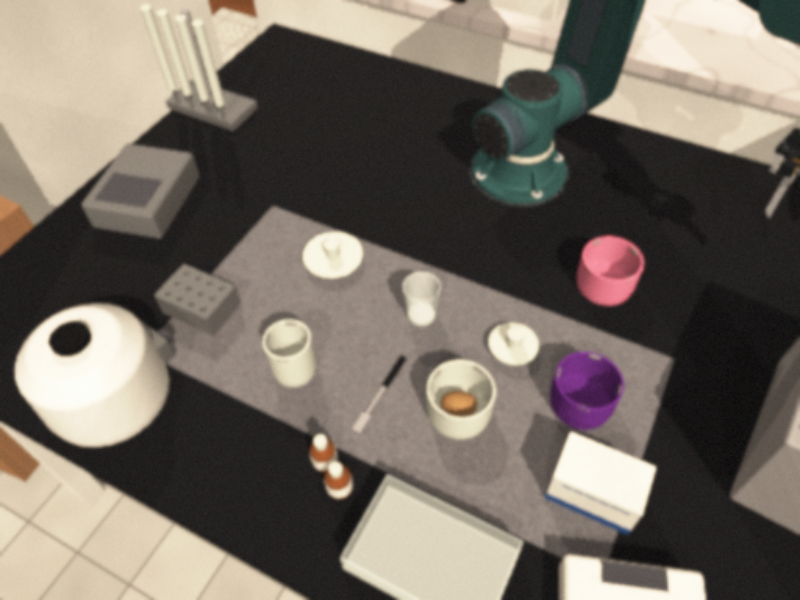

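View pics/b.png

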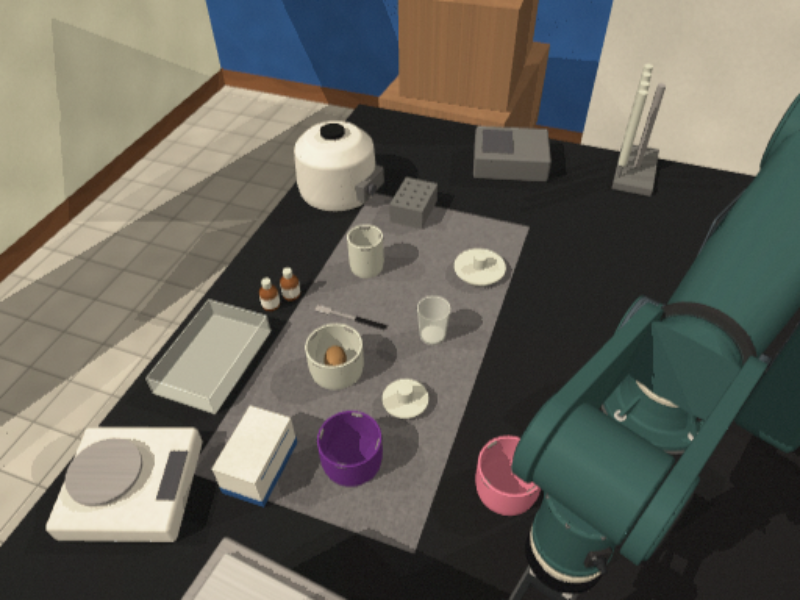

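The potato is in the wide tub (scene 460,398; side 335,355). The larger lid is at scene (333,253) and side (480,266), so it should be the wide one. Next I measure both with depth.

```bash
cat >> h.py <<'E'
def circ(P):
    A=np.c_[2*P[:,:2],np.ones(len(P))]; b=(P[:,:2]**2).sum(1)
    s=np.linalg.lstsq(A,b,rcond=None)[0]; return s[0],s[1],np.sqrt(s[2]+s[0]**2+s[1]**2)
def near(P,c,r,z0,z1):
    Q=P.reshape(-1,3); d=np.linalg.norm(Q[:,:2]-c,axis=1)
    return Q[(d<r)&(Q[:,2]>z0)&(Q[:,2]<z1)]
def mec(Q):
    (x,y),r=cv2.minEnclosingCircle((Q[:,:2]*1000).astype(np.float32)); return np.round([x,y,r,Q[:,2].mean()*1000,len(Q)],1)
E
python3 - <<'E'
from h import *
px={"scene":dict(lid=(213,162),tub=(294,249),lidn=(329,221),bk=(270,185),tubn=(185,215)),"side":dict(lid=(307,171),tub=(214,225),lidn=(259,255),bk=(277,200),tubn=(234,155))}
for n in px:
    s=dict(np.load(n+".npz")); P=pts(s)
    for k,(u,v) in px[n].items():
        w=P[v-8:v+9,u-8:u+9].reshape(-1,3); c=np.median(w[:,:2],axis=0); print(n,k,np.round(np.median(w,axis=0),3))
        if k[:3]=="lid":
            for lo,hi in((.015,.027),(.046,.056)):
                Q=near(P,c,.075,lo,hi); print("   ",lo,mec(Q), np.round(Q[:,:2].mean(0)*1000,1))
        elif k[:3]=="tub":
            h=.075 if k=="tub" else .095
            Q=near(P,c,.085,h-.004,h+.004); print("   rim",mec(Q),np.round(circ(Q),4))
E
```

```text
scene lid [ 0.423 -0.224  0.022]
    0.015 [ 416.5 -232.2   61.4   19.8  761. ] [ 421.1 -227.7]
    0.046 [ 416.6 -231.1   15.1   49.4   59. ] [ 417.8 -230.1]
scene tub [0.575 0.124 0.024]
   rim [609.6 134.3  55.5  73.8 184. ] [0.6107 0.1343 0.0522]
scene lidn [0.464 0.174 0.021]
    0.015 [453.6 166.9  44.8  19.7 536. ] [458.3 168.4]
    0.046 [453.7 168.1  15.2  49.8  80. ] [454.3 167.8]
scene bk [ 0.434 -0.021  0.057]
scene tubn [ 0.637 -0.18   0.056]
   rim [ 666.5 -159.8   41.1   93.5  164. ] [ 0.6668 -0.1591  0.0374]
side lid [ 0.409 -0.219  0.021]
    0.015 [ 414.8 -230.6   60.2   20.2  521. ] [ 413.  -225.1]
    0.046 [ 412.8 -231.5   17.6   49.9   40. ] [ 413. -229.]
side tub [0.614 0.12  0.036]
   rim [608.9 134.5  55.9  74.3 159. ] [0.6084 0.1344 0.0523]
side lidn [0.446 0.177 0.022]
    0.015 [449.9 167.3  45.5  20.6 477. ] [449.1 172.1]
    0.046 [451.  167.2  15.1  50.   74. ] [450.6 168.4]
side bk [ 0.459 -0.035  0.065]
side tubn [ 0.666 -0.183  0.073]
   rim [ 663.6 -159.4   41.4   93.8   92. ] [ 0.6636 -0.1582  0.0372]
```

Depth agrees between the cameras. The wide lid is at about (0.4155, -0.231), with r≈60 and knob top at 50 mm. The wide tub is at about (0.609, 0.1345), with its rim at 74 mm. Going to the lid, keeping yaw.

>>> carry_out:
  commands:
    - [-0.02, -0.03, 0, 0, 0, 0]
    - [-0.05, -0.07, 0, 0, 0, 0]
    - [-0.08, -0.11, 0, 0, 0, 0]
    - [-0.108, -0.152, 0, 0, 0, 0]
    - [-0.136, -0.193, 0, 0, 0, 0]
  jaw: 1

```text
time: 0.6
tool_pos: [0.2304, 0.3028, 0.2049]
ee_rot: [-3.141, 0.0, 2.859]
wrist_force: [0.8, -0.6, 0.2]
width: 0.0942
finger_force: 0.0
```

>>> carry_out:
  commands:
    - [-0.028, -0.04, 0, 0, 0, 0]
    - [-0.056, -0.08, 0, 0, 0, 0]
    - [-0.084, -0.12, 0, 0, 0, 0]
    - [-0.112, -0.16, 0, 0, 0, 0]
    - [-0.14, -0.2, 0, 0, 0, 0]

```text
time: 1.1
tool_pos: [0.3087, 0.0718, 0.2053]
ee_rot: [3.141, 0.001, 2.858]
wrist_force: [2.2, 0.1, 0.0]
width: 0.094
finger_force: 0.0
```

>>> carry_out:
  commands:
    - [-0.028, -0.04, 0, 0, 0, 0]
    - [-0.056, -0.08, 0, 0, 0, 0]
    - [-0.084, -0.12, 0, 0, 0, 0]
    - [-0.112, -0.16, 0, 0, 0, 0]
    - [-0.13, -0.19, 0, 0, 0, 0]

```text
time: 1.6
tool_pos: [0.3805, -0.148, 0.2048]
ee_rot: [3.142, -0.001, 2.855]
wrist_force: [0.4, 0.7, 1.4]
width: 0.0939
finger_force: 0.0
```

>>> carry_out:
  commands:
    - [-0.025, -0.03, 0.02, 0, 0, 0]
    - [-0.045, -0.055, 0.05, 0, 0, 0]
    - [-0.058, -0.072, 0.08, 0, 0, 0]
    - [-0.058, -0.072, 0.09, 0, 0, 0]
    - [-0.058, -0.072, 0.09, 0, 0, 0]

```text
time: 2.1
tool_pos: [0.4145, -0.2294, 0.113]
ee_rot: [3.139, -0.006, 2.857]
wrist_force: [0.9, -0.4, 0.9]
width: 0.0941
finger_force: 0.0
```

```bash
cat >> h.py <<'E'
from scipy.spatial.transform import Rotation as Ro
def to(x,y,z):
    o=get_obs(); R=Ro.from_euler("xyz",o["ee_rot"]).as_matrix()
    print("t",round(float(o["time"]),2),"pos",np.round(o["tool_pos"],4),"rot",np.round(o["ee_rot"],4),"F",np.round(o["wrist_force"],1),"w",round(float(o["width"]),4),"shift",np.round(R.T@(np.array([x,y,z])-o["tool_pos"]),4))
E
python3 - <<'E'
from h import *
to(.4155,-.231,.028)
s=snapshot("wrist"); P=pts(s)
for lo,hi in((.015,.027),(.044,.056)):
    Q=near(P,(.4155,-.231),.075,lo,hi); print(mec(Q) if len(Q) else 0)
cv2.imwrite("pics/c.png",s["img"][...,::-1])
E
```

```text
t 2.1 pos [ 0.4145 -0.2294  0.113 ] rot [ 3.1391 -0.0056  2.8571] F [ 0.9 -0.4  0.9] w 0.0941 shift [-0.0019 -0.0015  0.085 ]
[ 414.6 -233.1   59.    21.7 8347. ]
[ 414.1 -233.    14.8   51.4  743. ]
```

View pics/c.png

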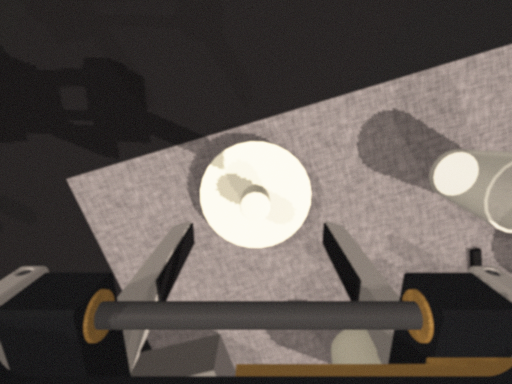

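The wrist view shows the knob at (255,205), centred between the fingers, and the flange radius is 59 mm, so this is the wide lid. Descending to grip.

>>> carry_out:
  commands:
    - [-0.001, -0.002, 0.025, 0, 0, 0]
    - [-0.001, -0.002, 0.055, 0, 0, 0]
    - [-0.001, -0.002, 0.075, 0, 0, 0]
    - [-0.001, -0.002, 0.085, 0, 0, 0]
    - [-0.001, -0.002, 0.085, 0, 0, 0]

```text
time: 2.65
tool_pos: [0.4163, -0.2319, 0.0307]
ee_rot: [3.141, -0.0, 2.859]
wrist_force: [-0.2, 0.1, 0.1]
width: 0.094
finger_force: 0.0
```

>>> carry_out:
  commands:
    - [0, 0, 0, 0, 0, 0]
    - [0, 0, 0, 0, 0, 0]
    - [0, 0, 0, 0, 0, 0]
    - [0, 0, 0, 0, 0, 0]
    - [0, 0, 0, 0, 0, 0]
  jaw: 0

```text
time: 3.15
tool_pos: [0.4166, -0.233, 0.0308]
ee_rot: [-3.141, 0.001, 2.858]
wrist_force: [-0.4, -0.3, -0.5]
width: 0.0574
finger_force: 0.0
```

>>> carry_out:
  commands:
    - [0, 0, 0, 0, 0, 0]
    - [0, 0, 0, 0, 0, 0]
    - [0, 0, 0, 0, 0, 0]
    - [0, 0, 0, 0, 0, 0]
    - [0, 0, 0, 0, 0, 0]

```text
time: 3.65
tool_pos: [0.4164, -0.2328, 0.0304]
ee_rot: [3.141, -0.0, 2.858]
wrist_force: [0.4, -0.2, 0.0]
width: 0.029
finger_force: 30.0
```

>>> carry_out:
  commands:
    - [0, 0, -0.01, 0, 0, 0]
    - [0, 0, -0.04, 0, 0, 0]
    - [0, 0, -0.08, 0, 0, 0]
    - [0, 0, -0.12, 0, 0, 0]
    - [0, 0, -0.14, 0, 0, 0]

```text
time: 4.15
tool_pos: [0.4178, -0.2337, 0.1755]
ee_rot: [-3.139, 0.007, 2.858]
wrist_force: [-0.4, 0.3, 0.3]
width: 0.0289
finger_force: 30.0
```

```bash
python3 - <<'E'
from h import *
to(.6093,.1344,.170)
o=get_obs(); p=o["tool_pos"]
for n in("wrist","scene","side"):
    P=pts(snapshot(n))
    Q=near(P,p[:2],.075,p[2]-.0305+.015,p[2]-.0305+.025); print(n,mec(Q) if len(Q)>5 else 0)
    if len(Q)>50: 
        c=np.linalg.lstsq(np.c_[Q[:,:2]-p[:2],np.ones(len(Q))],Q[:,2]-p[2]+.0305,rcond=None)[0]; print("  tilt",np.round(c,4))
E
```

```text
t 4.15 pos [ 0.4178 -0.2337  0.1755] rot [-3.1394  0.0066  2.8578] F [-0.4  0.3  0.3] w 0.0289 shift [-0.0808  0.407   0.0051]
wrist [  416.2  -234.     59.2   166.7 12610. ]
  tilt [ 0.0061 -0.0051  0.0218]
scene [ 420.4 -233.3   60.9  167.1  698. ]
  tilt [ 0.0073 -0.008   0.0221]
side [ 414.6 -231.6   61.4  165.   525. ]
  tilt [ 0.0106 -0.0101  0.0202]
```

The lid is held level with its centre on the TCP to within about 1 mm. Moving over the tub.

>>> carry_out:
  commands:
    - [-0.006, 0.03, 0, 0, 0, 0]
    - [-0.014, 0.07, 0, 0, 0, 0]
    - [-0.023, 0.115, 0, 0, 0, 0]
    - [-0.032, 0.16, 0, 0, 0, 0]
    - [-0.041, 0.205, 0, 0, 0, 0]

```text
time: 4.8
tool_pos: [0.5124, -0.0456, 0.1679]
ee_rot: [-3.141, -0.004, 2.857]
wrist_force: [0.2, -0.6, -1.0]
width: 0.0289
finger_force: 30.0
```

>>> carry_out:
  commands:
    - [-0.009, 0.045, 0, 0, 0, 0]
    - [-0.018, 0.09, 0, 0, 0, 0]
    - [-0.027, 0.135, 0, 0, 0, 0]
    - [-0.035, 0.175, 0, 0, 0, 0]
    - [-0.04, 0.195, 0, 0, 0, 0]

```text
time: 5.3
tool_pos: [0.6055, 0.1318, 0.1669]
ee_rot: [-3.141, -0.005, 2.861]
wrist_force: [-0.4, 0.2, -0.8]
width: 0.0294
finger_force: 30.0
```

>>> carry_out:
  commands:
    - [0, 0.003, 0, 0, 0, 0]
    - [0, 0.007, 0, 0, 0, 0]
    - [0, 0.007, 0, 0, 0, 0]
    - [0, 0.007, 0, 0, 0, 0]
    - [0, 0.007, 0, 0, 0, 0]

```text
time: 5.8
tool_pos: [0.6079, 0.1341, 0.1707]
ee_rot: [-3.142, 0.0, 2.856]
wrist_force: [0.4, 0.4, -0.2]
width: 0.0293
finger_force: 30.0
```

```bash
python3 - <<'E'
from h import *
to(.6093,.1344,.120)
ims=[]
for n,y0,x0 in(("scene",190,230),("side",150,130)):
    s=snapshot(n); P=pts(s); o=get_obs();p=o["tool_pos"]
    print(n,"lid",mec(near(P,p[:2],.075,p[2]-.0155,p[2]-.0055)))
    Q=near(P,(.609,.1344),.075,.071,.0785); print("  rim",mec(Q),np.round(circ(Q),4))
    ims.append(cv2.resize(s["img"][y0:y0+130,x0:x0+130],(400,400)))
cv2.imwrite("pics/d.png",np.hstack(ims)[...,::-1])
E
```

```text
t 5.8 pos [0.6079 0.1341 0.1707] rot [-3.1416e+00  3.0000e-04  2.8563e+00] F [ 0.4  0.4 -0.2] w 0.0293 shift [-0.0012  0.0006  0.0507]
scene lid [ 609.7  135.4   59.4  160.3 1093. ]
  rim [612.2 134.6  54.5  73.5 138. ] [0.6111 0.1344 0.0524]
side lid [605.4 134.9  60.3 161.  759. ]
  rim [607.6 135.7  55.3  74.  110. ] [0.6081 0.1345 0.0525]
```

View pics/d.png

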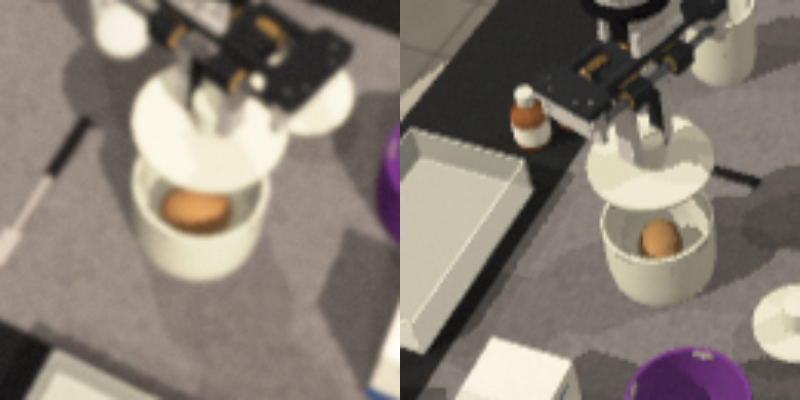

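The crop shows the lid over the tub's mouth (left crop 210,130 above 202,195). The measured lid-to-rim offset is about 2 mm in x. Correcting it and lowering to just above contact.

>>> carry_out:
  commands:
    - [-0.002, 0, 0.015, 0, 0, 0]
    - [-0.002, 0, 0.035, 0, 0, 0]
    - [-0.002, 0, 0.052, 0, 0, 0]
    - [-0.002, 0, 0.062, 0, 0, 0]
    - [-0.002, 0, 0.062, 0, 0, 0]

```text
time: 6.4
tool_pos: [0.6085, 0.1343, 0.1055]
ee_rot: [-3.14, -0.005, 2.858]
wrist_force: [0.1, 0.5, -0.3]
width: 0.0293
finger_force: 30.0
```

>>> carry_out:
  commands:
    - [0, 0, 0.002, 0, 0, 0]
    - [0, 0, 0.004, 0, 0, 0]
    - [0, 0, 0.006, 0, 0, 0]
    - [0, 0, 0.008, 0, 0, 0]
    - [0, 0, 0.008, 0, 0, 0]

```text
time: 6.9
tool_pos: [0.6102, 0.1343, 0.1006]
ee_rot: [-3.141, 0.001, 2.858]
wrist_force: [0.3, -0.9, -0.2]
width: 0.0291
finger_force: 30.0
```

>>> carry_out:
  commands:
    - [0, 0, 0.001, 0, 0, 0]
    - [0, 0, 0.002, 0, 0, 0]
    - [0, 0, 0.003, 0, 0, 0]
    - [0, 0, 0.004, 0, 0, 0]
    - [0, 0, 0.004, 0, 0, 0]

```text
time: 7.4
tool_pos: [0.6105, 0.1342, 0.0972]
ee_rot: [-3.141, 0.002, 2.857]
wrist_force: [0.1, -4.0, 4.6]
width: 0.029
finger_force: 30.0
```

>>> carry_out:
  commands:
    - [0, 0, 0.001, 0, 0, 0]
    - [0, 0, 0.002, 0, 0, 0]
    - [0, 0, 0.003, 0, 0, 0]
    - [0, 0, 0.003, 0, 0, 0]
    - [0, 0, 0.003, 0, 0, 0]

```text
time: 7.9
tool_pos: [0.6107, 0.1334, 0.0951]
ee_rot: [-3.14, 0.003, 2.857]
wrist_force: [-2.3, -5.2, 7.4]
width: 0.0292
finger_force: 30.0
```

The side force of about -5 N in y shows the lid is slightly off to +y. Easing it 1 mm towards -y and continuing down.

>>> carry_out:
  commands:
    - [0, -0.001, 0, 0, 0, 0]
    - [0, -0.001, 0.0005, 0, 0, 0]
    - [0, -0.001, 0.001, 0, 0, 0]
    - [0, -0.001, 0.002, 0, 0, 0]
    - [0, -0.001, 0.002, 0, 0, 0]

```text
time: 8.4
tool_pos: [0.6106, 0.1329, 0.0931]
ee_rot: [-3.141, 0.003, 2.857]
wrist_force: [-0.4, -4.7, 7.5]
width: 0.0293
finger_force: 30.0
```

```bash
python3 - <<'E'
from h import *
to(.6093,.1344,.0895)
ims=[]
for n,y0,x0 in(("scene",190,230),("side",150,130)):
    s=snapshot(n); P=pts(s); p=get_obs()["tool_pos"]
    Q=near(P,p[:2],.075,p[2]-.016,p[2]-.004);print(n,"lid",mec(Q))
    print("  tilt",np.round(np.linalg.lstsq(np.c_[Q[:,:2]-p[:2],np.ones(len(Q))],Q[:,2],rcond=None)[0],4))
    ims.append(cv2.resize(s["img"][y0:y0+130,x0:x0+130],(400,400)))
cv2.imwrite("pics/e.png",np.hstack(ims)[...,::-1])
E
```

```text
t 8.4 pos [0.6106 0.1329 0.0931] rot [-3.1411e+00  2.8000e-03  2.8572e+00] F [-0.4 -4.7  7.5] w 0.0293 shift [0.0016 0.0011 0.0036]
scene lid [611.3 134.4  59.7  82.6 960. ]
  tilt [ 0.0032 -0.0028  0.0825]
side lid [607.6 134.6  60.2  83.3 703. ]
  tilt [0.0026 0.0008 0.0833]
```

View pics/e.png

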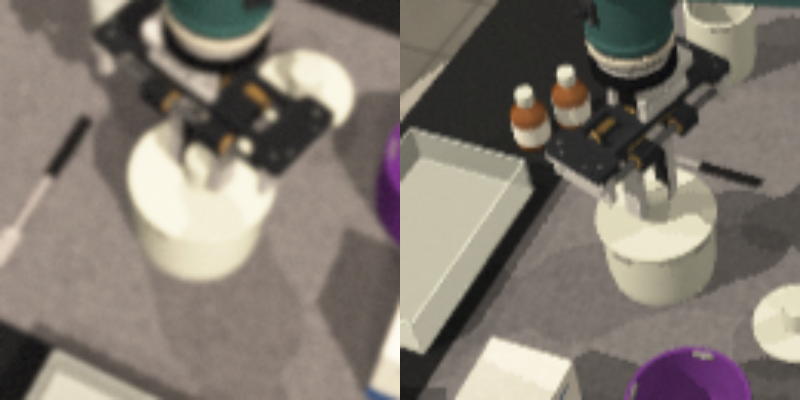

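The lid is level, inside the mouth, and about 3 mm from home (left crop 200,190). Pressing on.

>>> carry_out:
  commands:
    - [0, -0.0005, 0.001, 0, 0, 0]
    - [0, -0.001, 0.002, 0, 0, 0]
    - [0, -0.001, 0.003, 0, 0, 0]
    - [0, -0.001, 0.004, 0, 0, 0]
    - [0, -0.001, 0.004, 0, 0, 0]

```text
time: 9.0
tool_pos: [0.6103, 0.1328, 0.0894]
ee_rot: [3.141, 0.003, 2.858]
wrist_force: [-1.2, -3.4, 9.3]
width: 0.0293
finger_force: 30.0
```

>>> carry_out:
  commands:
    - [0, 0, 0.0005, 0, 0, 0]
    - [0, 0, 0.001, 0, 0, 0]
    - [0, 0, 0.0015, 0, 0, 0]
    - [0, 0, 0.0015, 0, 0, 0]
    - [0, 0, 0.0015, 0, 0, 0]

```text
time: 9.5
tool_pos: [0.6104, 0.1328, 0.0893]
ee_rot: [3.14, 0.003, 2.858]
wrist_force: [-2.1, -3.6, 13.3]
width: 0.0291
finger_force: 30.0
```

The height has stopped at 0.089 while the force climbs, so the flange is on the rim. One firmer push, then ease off and open.

>>> carry_out:
  commands:
    - [0, 0, 0.001, 0, 0, 0]
    - [0, 0, 0.002, 0, 0, 0]
    - [0, 0, 0.002, 0, 0, 0]
    - [0, 0, 0.002, 0, 0, 0]
    - [0, 0, 0.002, 0, 0, 0]

```text
time: 10.0
tool_pos: [0.6104, 0.1328, 0.0893]
ee_rot: [3.14, 0.004, 2.858]
wrist_force: [-5.8, -5.0, 18.7]
width: 0.0297
finger_force: 30.0
```

>>> carry_out:
  commands:
    - [0, 0, -0.001, 0, 0, 0]
    - [0, 0, -0.002, 0, 0, 0]
    - [0, 0, -0.003, 0, 0, 0]
    - [0, 0, -0.003, 0, 0, 0]
    - [0, 0, -0.003, 0, 0, 0]

```text
time: 10.5
tool_pos: [0.6103, 0.1328, 0.0894]
ee_rot: [3.141, 0.003, 2.858]
wrist_force: [-1.3, -3.9, 10.7]
width: 0.0291
finger_force: 30.0
```

>>> carry_out:
  commands:
    - [0, 0, 0, 0, 0, 0]
    - [0, 0, 0, 0, 0, 0]
    - [0, 0, 0, 0, 0, 0]
    - [0, 0, 0, 0, 0, 0]
    - [0, 0, 0, 0, 0, 0]
  jaw: 1

```text
time: 11.0
tool_pos: [0.6091, 0.1331, 0.0862]
ee_rot: [-3.142, -0.001, 2.858]
wrist_force: [0.4, -0.5, 1.2]
width: 0.0659
finger_force: 0.0
```

>>> carry_out:
  commands:
    - [0, 0, 0, 0, 0, 0]
    - [0, 0, 0, 0, 0, 0]
    - [0, 0, -0.01, 0, 0, 0]
    - [0, 0, -0.03, 0, 0, 0]
    - [0, 0, -0.06, 0, 0, 0]

```text
time: 11.5
tool_pos: [0.6084, 0.1326, 0.1462]
ee_rot: [-3.14, -0.004, 2.858]
wrist_force: [0.8, -0.7, -0.4]
width: 0.0941
finger_force: 0.0
```

>>> carry_out:
  commands:
    - [0.02, 0, -0.04, 0, 0, 0]
    - [0.06, 0, -0.05, 0, 0, 0]
    - [0.1, 0, -0.06, 0, 0, 0]
    - [0.12, 0, -0.06, 0, 0, 0]
    - [0.12, 0, -0.06, 0, 0, 0]

```text
time: 12.0
tool_pos: [0.493, 0.1673, 0.2094]
ee_rot: [3.139, 0.003, 2.86]
wrist_force: [1.3, 1.0, -0.1]
width: 0.0938
finger_force: 0.0
```

```bash
python3 - <<'E'
from h import *
to(.61,.134,.1)
ims=[]
for n,y0,x0 in(("scene",190,230),("side",150,130)):
    s=snapshot(n); P=pts(s); c=(.6095,.134)
    Q=near(P,c,.07,.074,.09);print(n,"lid",mec(Q))
    print("  tilt",np.round(np.linalg.lstsq(np.c_[Q[:,:2]-c,np.ones(len(Q))],Q[:,2],rcond=None)[0],4))
    print("  knob",mec(near(P,c,.05,.105,.117)))
    ims.append(cv2.resize(s["img"][y0:y0+130,x0:x0+130],(400,400)))
cv2.imwrite("pics/f.png",np.hstack(ims)[...,::-1])
E
```

```text
t 12.0 pos [0.493  0.1673 0.2094] rot [3.1395e+00 2.9000e-03 2.8599e+00] F [ 1.3  1.  -0.1] w 0.0938 shift [-0.1214  0.0003  0.1098]
scene lid [ 609.8  135.3   59.6   78.9 1392. ]
  tilt [ 0.0005 -0.0008  0.0789]
  knob [610.8 134.7  15.  109.  106. ]
side lid [608.3 132.8  61.8  79.7 791. ]
  tilt [0.0027 0.0018 0.0797]
  knob [607.5 133.8  15.4 109.3  67. ]
```

View pics/f.png

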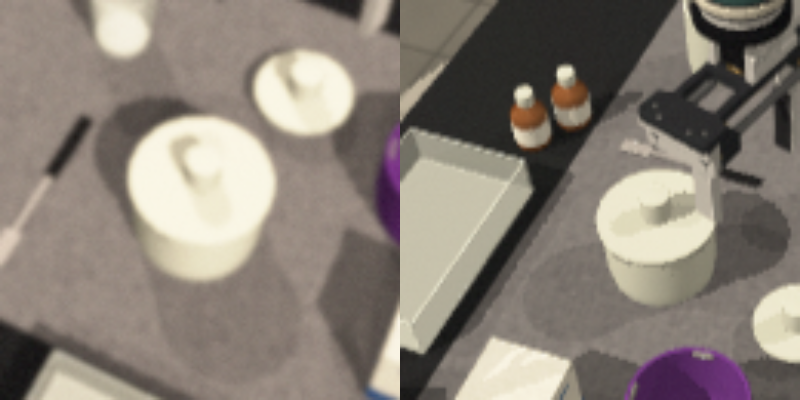

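The lid is level and home: flange top 79 mm and knob top 109 mm, against 80 and 110 expected, with the same 1 mm bias as the rim reading. The tub hasn't moved and the gripper is clear.

```bash
python3 -c "
from bench import *
print(close_job())"
```

```text
the job is handed in; nothing more can be done
None
```

The wide lid is pressed fully home and level on the wide tub holding the potato, the tub is still upright where it was, and the job was handed in at about 12 s.

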